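# Fit the filter slider and click it to its first stop

### The arm

A 6-joint arm with a two-finger parallel gripper is mounted at the origin on the work surface. World frame = base frame: x ahead of the robot, y to its left, z up, the work surface at z = 0. Lengths are in m, angles in rad, forces in N, time in s.
With the tool pointing down it reaches from about 0.4 to 0.825 m from the base axis. Payload 7 kg.
Tool frame: the origin (TCP) lies at the very end of the fingers, on their centre line; the grasp point (between the pads) lies 19 mm behind it; z points along the fingers, y is the line along which they close (so a half turn about z gives the same grasp; the last joint's range is limited). The gripper opens to 85 mm and grips with 20 to 120 N. Pads are 22 mm wide; open, the fingers measure 114 mm over their backs; the gripper's body (76 mm by 85 mm) begins 54 mm behind the grasp point. The pads swing forward as they close: fully open they stand 13 mm farther back than shut.
Start: joints at [1.413, 0.359, 0.012, 0, -1.224, -0.288], TCP at [0.291, 0.609, 0.231] pointing down, gripper open.
Joint ranges: [-3.07, 3.07], [-1.43, 2.12], [-1.02, 1.25], [-3.03, 1.67], [-3.05, -0], [-3.03, 3.03]. Speed limits (rad/s): [2.39, 2.39, 3.01, 3.14, 3.14, 3.14].

### API

Orientations are given as a rotation vector (axis times angle).
In Python, from station import env gives the robot as it stands.
- The arm moves only by the tool send_rows, never from a script. Its argument "rows" is a list of rows, each an object of numbers: "grip": the opening in per cent of the stroke, from 0 (shut) to 100 (fully open); "dx", "dy", "dz": the shift along the tool's x, y, z in mm; "spin": the turn about the tool's z in degrees. In form: [{"grip": .., "dx": .., "dy": .., "dz": .., "spin": ..}, ...]. A call has exactly 10 rows; each row shifts and turns the commanded pose from where the row before left it, along the tool's axes as they then stand; what a row does not reach is not made up. A row lasts 1/10 s, in which the tool goes at most 50 mm and 8.59 degrees, less where a joint would pass 70% of its speed; a pose out of reach is approached as far as the arm can. A call is refused whole if a number of a shift passes 50 or a number of a turn 8.59, either way. A call with a gripper value outside its range is refused whole. The fingers move at their own pace and stop on an object; "grip_force" is the grip in N (left out, the last holds). Time passes only in rows, so rows that do not move let the fingers close, or fill a call up. It gives the time, the measured TCP pose, the force, the opening and the grip force at its end, in the units of the state.
- env.get_obs(): the state, without advancing time (a new reading comes with each control period).
- env.grab_frame(name): name is "scene" or "side" or "wrist"; returns (picture, depth): 384x512x3 uint8, blue, green, red; 384x512 float32, m along the optical axis (not along the pixel's ray), 0 where there is no reading.
- env.get_calibration(name): a dict with "vertical_fov" (degrees; the focal length in pixels is half the picture's height over the tangent of half this angle, whatever the lens; pixels are square), "cx", "cy" (the principal point, pixels), "T" (4x4, takes a point from camera to world coordinates). Camera axes: x right, y down, z forward; pixel columns grow to the right and rows downward; lengths in m; the calibration is good to about 2 mm. A picture is of the moment at which its call begins: read the wrist's pose just before it. get_calibration takes no time and is no camera call; for the wrist camera it gives the pose at the moment of the call.
- env.finish_job(): hands the job in; it is judged then, once.
The state is a dict: "clock": time; "qpos": joint angles; "qd": joint speeds; "joint_efforts": joint torques, N m; "position": TCP position; "tcp_rot": TCP orientation; "wrist_force": force on the tool from outside, world axes, zero at the start; "torque": the same for the moment, N m; "width": opening from 0.0 (shut) to 1.0 (fully open); "grasp_force": force on a finger pad.
Only numpy, scipy, OpenCV 4.12 (cv2) and the standard library are available. Lean on these libraries where they do the work, as an engineer would, in place of code of your own. Each camera call takes 0.05 s, during which the arm holds its last target. There are 200 camera calls.

### The job

Lift the filter slider with the three round glasses out of the fitted tray, lay it flat in the microscope's guide in front of the stage tunnel with its squeeze grip at the outer end, and let go of it. Then take it by the squeeze grip, press the latch tab in and slide it under the stage to the first click stop, no further, so that the released tab springs right out and locks it there. Leave the other slider and everything else on the bench where they are.

Things in the scene. Friction and masses are not known exactly. Their poses are not given: they have to be found in the camera images.
- filter_slider_mid (a point): Filter slider: loose aluminium plate 190 x 50 x 10 mm, about 0.3 kg, lying in one of the two tray pockets. Point: half-way along, on the centre line, 16 mm above its underside (near the centre of mass). Axes: x along it to the leading end, z up. On the plate: three black cells with round grey glasses, each 33 long, 38 wide, 10 to 22 mm above the underside, at x -1, 36, 73 mm. Lift it by the cell at -1.
- squeeze_grip (a point): Centre of the filter slider's squeeze grip, 77 mm behind filter_slider_mid, 30 mm above the underside; same axes. Two upright black plates, tops 44 mm above the underside: the fixed one at y -20 to -10, the sprung latch tab at y 10 to 20; 40 mm across free; squeezed 33 mm, with the middle then at y -3.5 mm. Keep fingertips 18 mm or more above the underside here, clear of the guide's horns.
- cross_bar (a point): Middle of the rear face of the cross-bar on the filter slider, 59 mm behind filter_slider_mid, 34 mm above the underside; same axes. The bar is 6 mm thick, 66 mm wide, 24 to 44 mm above the underside, just ahead of the squeeze grip: fingers standing astride the grip without squeezing it can push the slider in by this bar.
- latch_tab (a joint): Press of the latch tab towards the fixed plate, m: 0 free, 0.007 fully in. Spring: 3 N at the start, 6.5 N fully in. It draws in the tooth; about 5 mm frees the tooth from a notch. While the tooth rubs on the strip between stops the tab cannot come out past about 3 mm; in a stop, let go, it reads 0.
- latch_tooth (a point): Tip of the steel tooth on the latch tab; same axes as the slider. 8 mm wide along x, 2 to 9 mm above the slider's underside, at the middle of the grip's length; it stands 5 mm out of the slider's +y side when the tab is free.
- loading_bay (a point): Stand (fixed): middle of the floor of the guide's open tray, 50 mm above the bench. Lay the slider with its middle over this point (10 mm behind to 5 mm ahead), axes alike. Axes: x the way the slider goes in, z up. Tray from x -105 to 111 mm, rails 8 mm high, 1 mm play each side of the slider; sloping lead-in horns on both rails at x -58 to -36 and 56 to 77 mm, 15 mm high.
- tunnel_mouth (a point): Stand: mouth of the tunnel under the stage, 111 mm ahead of loading_bay, on the floor; axes as there. Tunnel 26 mm high; stage top 34 mm above the floor. The microscope head hangs over the stage 50 mm further in, 275 mm above the floor and up, 64 to 80 mm across. No slider cell can be held in the tunnel: slide by the grip.
- first_stop (a point): Stand: where filter_slider_mid stands (16 mm above) at the first click stop, nominally, 88 mm ahead of loading_bay; the next are 37 and 74 mm further. The strip with the stops, on the +y rail, is set differently on each stand, up to 7 mm either way: feel for it. Let the tab go part-way along and push on: the tooth snaps out and stops the slider.
- strip_start (a point): Stand: near end of the steel click-stop strip (nominal, up to 7 mm either way), 60 mm behind loading_bay at the +y rail. Behind it the rail is open and the tooth lies free when the slider is laid in; pushed with the tab not pressed, the tooth butts here and the slider is stopped. The stops are notches 12 mm wide in the strip.
- fitted_tray: Fitted tray (fixed), black with grey foam, 230 x 206 mm; origin under its centre, on the bench; x along the pockets. Two pockets at y 45 and -45 mm, about 3 mm bigger than the sliders all round, floor 8 mm up. Foam 16 mm high beside the cells, but 46 mm high close round the grips (x below -50 mm), so the grip cannot be taken there.
- slit_slider_mid (a point): The other slider, in the other pocket: the same plate, but one long cell with a straight slit and a plain grip without tab. Point as on the filter slider. Leave it alone.
- slide_box: blue plastic microscope-slide box, 102 x 88 x 35 mm, loose; leave it alone
- petri_dish: glass petri dish with lid, 91 mm across, 16 mm high, loose; leave it alone
- oil_bottle: small amber bottle, 34 mm across, 75 mm high, loose; leave it alone
- objective_can: objective canister (grey base, clear cap), 45 mm across, 60 mm high, loose; leave it alone
- lens_tissue_box: white tissue box, 120 x 70 x 50 mm with a tissue standing out of its top, loose; leave it alone
- wash_bottle: white wash bottle with blue spout, 72 mm across, 200 mm high, loose; leave it alone
- tweezers: steel tweezers, lying, loose; leave them alone

How it is judged:
On the way:
1. the filter slider has been laid flat in the open tray of the guide, grip outwards, and let go of (x of filter_slider_mid in the frame of loading_bay between -0.02 and 0.016 m and y of filter_slider_mid in the frame of loading_bay between -0.004 and 0.004 m and z of filter_slider_mid in the frame of loading_bay between 0.013 and 0.019 m and angle between the x axis of filter_slider_mid and the x axis of loading_bay, either way round below 0.05 rad and value of joint latch_tab below 0.0015 m and contact force between the fingers and filter_slider below 0.05 N), for 0.2 s.
At the end, for the whole second after the job is handed in: The filter slider lies flat in the guide (sideways within 4 mm, height within 3 mm), 76 to 101 mm in from the loading bay, with its latch tab sprung out to within 1.5 mm of free, so that the tooth is locked in the first click stop; it has been let go (x of filter_slider_mid in the frame of loading_bay between 0.076 and 0.101 m and y of filter_slider_mid in the frame of loading_bay between -0.004 and 0.004 m and z of filter_slider_mid in the frame of loading_bay between 0.013 and 0.019 m and angle between the x axis of filter_slider_mid and the x axis of loading_bay, either way round below 0.05 rad and value of joint latch_tab below 0.0015 m); the robot touches nothing.
It fails at once if the other slider is shifted in the tray by more than 15 mm (distance of slit_slider_mid from where it was at the start of the episode above 0.015 m).
It fails at once if something else on the bench is moved by more than 20 mm (distance of any of slide_box, petri_dish, oil_bottle, objective_can, lens_tissue_box, wash_bottle, tweezers from where it was at the start of the episode above 0.02 m).
It also fails if it takes over 48 s, if anything falls off the work surface, if the arm or the gripper's body presses on something with over 40 N, if the wrist force passes 120 N, or if a joint passes its speed limit or range.

## Working session

There is one attempt and no reset: what is moved stays moved. The work goes in short steps, Python scripts to look and compute and a tool call to move; the robot and the scene stay as the last step left them, time stands still between calls to the robot, and variables do not carry over. Pictures are saved under pics/ and viewed, at most 10 in all, crops included, and the job is handed in when it is done.

Besides the shell and the picture viewer there is one more tool, called in YAML: its name, and indented under it one key for each argument. send_rows: Moves the arm, as the interface text tells. Its arguments: {"type":"object","properties":{"rows":{"type":"array"},"grip_force":{"type":"number"}},"required":["rows"]}

```bash
mkdir -p pics; ls; cat > h.py <<'E'
import numpy as np,cv2
from scipy.spatial.transform import Rotation as R
from station import env
def K(n):
    c=env.get_calibration(n);return 192/np.tan(np.radians(c['vertical_fov'])/2),c['cx'],c['cy'],np.array(c['T'])
def grab(n,tag):
    k=K(n);im,d=env.grab_frame(n);cv2.imwrite(f'pics/{tag}.png',im);np.savez(f'{tag}.npz',im=im,d=d,f=k[0],cx=k[1],cy=k[2],T=k[3]);return im,d
def load(tag): return np.load(f'{tag}.npz')
def cloud(z):
    d=z['d'];v,u=np.mgrid[0:d.shape[0],0:d.shape[1]]
    p=np.stack([(u-z['cx'])/z['f']*d,(v-z['cy'])/z['f']*d,d],-1)
    return p@z['T'][:3,:3].T+z['T'][:3,3]
def onplane(z,u,v,h):
    r=z['T'][:3,:3]@np.array([(u-z['cx'])/z['f'],(v-z['cy'])/z['f'],1]);o=z['T'][:3,3]
    return o+r*(h-o[2])/r[2]
def st():
    o=env.get_obs();print('t',o['clock'],'pos',np.round(o['position'],4),'rot',np.round(o['tcp_rot'],3),'F',np.round(o['wrist_force'],1),'w',o['width'],'g',o['grasp_force'],'q',np.round(o['qpos'],2))
    M=R.from_rotvec(o['tcp_rot']).as_matrix();print(np.round(M,3));return o,M
E
python3 - <<'E'
from h import *
st()
a,_=grab('scene','s0');b,_=grab('side','d0')
cv2.imwrite('pics/s0b.png',cv2.resize(a,(800,600)));cv2.imwrite('pics/d0b.png',cv2.resize(b,(800,600)))
for n in('scene','side'):print(np.round(K(n)[3],3))
E
```

```text
pics
t 0.0 pos [0.2909 0.6086 0.2304] rot [ 3.062 -0.694 -0.   ] F [-0.7  0.1  0.8] w 1.0002784584823194 g 0.0 q [ 1.41  0.36  0.01 -0.   -1.22 -0.29]
[[ 0.902 -0.431 -0.001]
 [-0.431 -0.902 -0.001]
 [ 0.     0.002 -1.   ]]
[[ 0.277  0.763 -0.584  1.325]
 [ 0.961 -0.211  0.18  -0.232]
 [ 0.014 -0.611 -0.792  1.13 ]
 [ 0.     0.     0.     1.   ]]
[[ 0.988 -0.094  0.125  0.379]
 [-0.156 -0.665  0.73  -0.74 ]
 [ 0.014 -0.741 -0.672  0.75 ]
 [ 0.     0.     0.     1.   ]]
```

View pics/s0b.png

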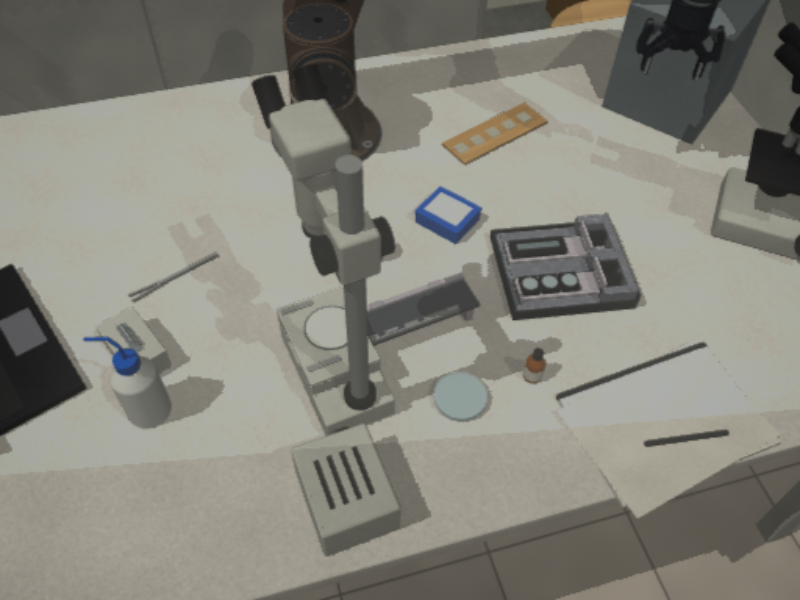

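View pics/d0b.png

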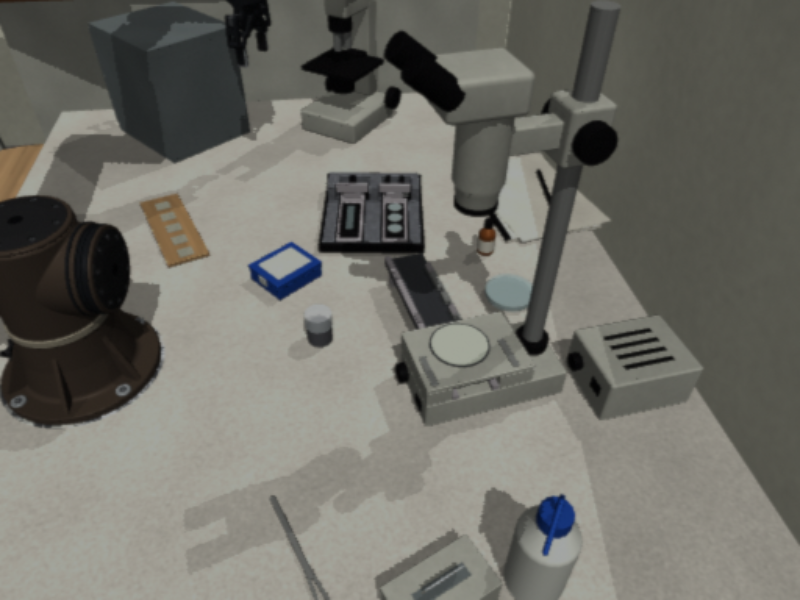

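The scene picture (800x600) shows the fitted tray around (565,265) with the filter slider in the lower pocket, three glasses at (530..568,283) and its grip to the right. The guide's open tray runs from about (478,292) in to the tunnel at about (370,325), with the microscope beyond it. I'll measure from these.

```bash
python3 - <<'E'
from h import *
z=load('s0');im=z['im']
c1=cv2.resize(im[130:210,305:415],None,fx=5,fy=5,interpolation=cv2.INTER_CUBIC)  # tray
c2=cv2.resize(im[165:245,215:325],None,fx=5,fy=5,interpolation=cv2.INTER_CUBIC)
print(z['f'])
a=np.vstack([c1,c2])
a=cv2.resize(cv2.convertScaleAbs(a,alpha=1.5),(550,800)) 
cv2.imwrite('pics/c0.png',np.hstack([cv2.resize(c1,(400,291)),cv2.resize(c2,(400,291))]))
# top-down height map fused
P=[];C=[]
for t in('s0','d0'):
    q=load(t);p=cloud(q);m=q['d']>0;P.append(p[m]);C.append(q['im'][m])
# ortho from each: world x 0.2..0.8, y -0.3..0.7
for t,p,c in zip('sd',P,C):
    x,y=p[:,0],p[:,1];m=(x>.3)&(x<.75)&(y>-.2)&(y<.65)&(p[:,2]<.2)&(p[:,2]>-.02)
    g=np.zeros((225,425,3),np.uint8);h=np.zeros((225,425),np.uint8)
    i=np.argsort(p[m,2]);r=((x[m]-.3)/.002).astype(int)[i];k=((.65-y[m])/.002).astype(int)[i]
    g[r,k]=c[m][i];h[r,k]=np.clip(p[m,2][i]*2000,0,255)
    o=np.vstack([cv2.convertScaleAbs(g,alpha=1.6),cv2.applyColorMap(h,cv2.COLORMAP_JET)])
    cv2.imwrite(f'pics/o{t}.png',cv2.resize(o,(560,593),interpolation=cv2.INTER_NEAREST))
E
```

```text
494.8459872337892
```

View pics/os.png

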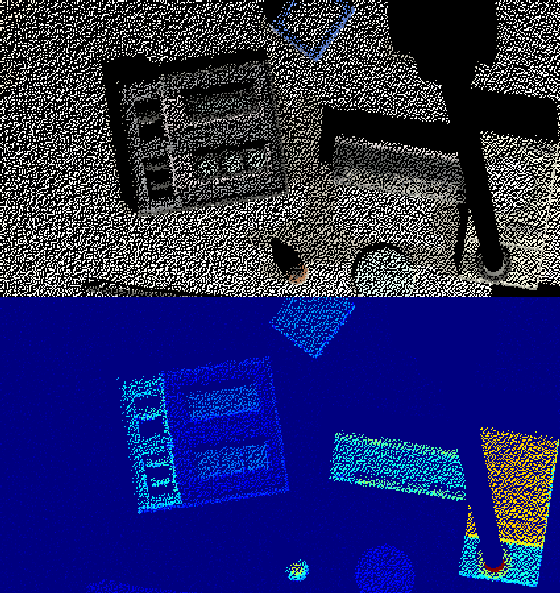

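```bash
python3 - <<'E'
from h import *
for t in('s0','d0'):
    z=load(t);p=cloud(z)[z['d']>0]
    def box(xr,yr,zr,name):
        m=(p[:,0]>xr[0])&(p[:,0]<xr[1])&(p[:,1]>yr[0])&(p[:,1]<yr[1])&(p[:,2]>zr[0])&(p[:,2]<zr[1])
        q=p[m];b=cv2.boxPoints(cv2.minAreaRect((q[:,:2]*1000).astype(np.float32)))
        u=q[:,:2]-q[:,:2].mean(0);w,v=np.linalg.eigh(u.T@u)
        d=v[:,1];d=d if d[1]<0 else -d
        print(t,name,len(q),'mean',np.round(q.mean(0),4),'rect',np.round(b).tolist(),'pca deg',round(np.degrees(np.arctan2(d[1],d[0])),2))
    box((.48,.6),(.23,.37),(.024,.038),'cells')
    box((.4,.48),(.23,.37),(.024,.038),'slitcell')
    box((.36,.68),(.18,.5),(.011,.06),'tray')
    box((.45,.64),(-.045,.18),(.044,.06),'guide')
    box((.45,.64),(-.045,.18),(.061,.07),'horns')
    box((.42,.75),(-.25,-.02),(.078,.09),'stage')
E
```

```text
s0 cells 424 mean [0.5463 0.2992 0.0299] rect [[480.0, 360.0], [482.0, 231.0], [599.0, 232.0], [598.0, 361.0]] pca deg -87.02
s0 slitcell 382 mean [0.4575 0.308  0.0299] rect [[398.0, 238.0], [473.0, 231.0], [485.0, 366.0], [410.0, 373.0]] pca deg -96.28
s0 tray 4630 mean [0.5164 0.3401 0.0267] rect [[357.0, 183.0], [587.0, 147.0], [633.0, 441.0], [403.0, 477.0]] pca deg -123.06
s0 guide 1550 mean [0.5559 0.0493 0.0516] rect [[502.0, 141.0], [533.0, -55.0], [610.0, -43.0], [578.0, 153.0]] pca deg -80.27
s0 horns 80 mean [0.5524 0.0377 0.0634] rect [[508.0, 129.0], [536.0, -53.0], [608.0, -41.0], [579.0, 140.0]] pca deg -75.92
s0 stage 2014 mean [ 0.5918 -0.1365  0.0846] rect [[497.0, -79.0], [514.0, -198.0], [727.0, -167.0], [709.0, -47.0]] pca deg -177.2
d0 cells 257 mean [0.5423 0.2889 0.0297] rect [[481.0, 359.0], [525.0, 230.0], [598.0, 255.0], [554.0, 384.0]] pca deg -97.09
d0 slitcell 254 mean [0.4535 0.3026 0.0295] rect [[391.0, 239.0], [462.0, 229.0], [481.0, 359.0], [410.0, 370.0]] pca deg -98.44
d0 tray 2947 mean [0.5019 0.3309 0.0263] rect [[357.0, 182.0], [578.0, 144.0], [627.0, 435.0], [407.0, 473.0]] pca deg -102.04
d0 guide 1249 mean [0.5508 0.045  0.0516] rect [[499.0, 138.0], [528.0, -52.0], [602.0, -41.0], [573.0, 149.0]] pca deg -79.76
d0 horns 50 mean [0.5543 0.031  0.0634] rect [[509.0, 93.0], [530.0, -40.0], [597.0, -29.0], [576.0, 103.0]] pca deg -85.99
d0 stage 2859 mean [ 0.5848 -0.1348  0.0844] rect [[494.0, -82.0], [513.0, -203.0], [720.0, -170.0], [701.0, -49.0]] pca deg -170.5
```

send_rows:
  rows:
    - {"grip": 100,"dx": 35.3,"dy": 13.7,"dz": 0,"spin": 0}
    - {"grip": 100,"dx": 35.3,"dy": 13.7,"dz": 0,"spin": 0}
    - {"grip": 100,"dx": 35.3,"dy": 13.7,"dz": 0,"spin": 0}
    - {"grip": 100,"dx": 35.3,"dy": 13.7,"dz": 0,"spin": 0}
    - {"grip": 100,"dx": 35.3,"dy": 13.7,"dz": 0,"spin": 0}
    - {"grip": 100,"dx": 35.3,"dy": 13.7,"dz": 0,"spin": 0}
    - {"grip": 100,"dx": 35.3,"dy": 13.7,"dz": 0,"spin": 0}
    - {"grip": 100,"dx": 35.3,"dy": 13.7,"dz": 0,"spin": 0}
    - {"grip": 100,"dx": 35.3,"dy": 13.7,"dz": 0,"spin": 0}
    - {"grip": 100,"dx": 35.3,"dy": 13.7,"dz": 0,"spin": 0}

```text
clock: 1.1
position: [0.5512, 0.3318, 0.231]
tcp_rot: [3.063, -0.694, -0.001]
wrist_force: [-0.4, 0.7, -0.1]
width: 0.997
grasp_force: 0.0
```

send_rows:
  rows:
    - {"grip": 100,"dx": 0,"dy": 0,"dz": 0,"spin": 8}
    - {"grip": 100,"dx": 0,"dy": 0,"dz": 0,"spin": 8}
    - {"grip": 100,"dx": 0,"dy": 0,"dz": 0,"spin": 8}
    - {"grip": 100,"dx": 0,"dy": 0,"dz": 0,"spin": 8}
    - {"grip": 100,"dx": 0,"dy": 0,"dz": 0,"spin": 8}
    - {"grip": 100,"dx": 0,"dy": 0,"dz": 0,"spin": 8}
    - {"grip": 100,"dx": 0,"dy": 0,"dz": 0,"spin": 8}
    - {"grip": 100,"dx": 0,"dy": 0,"dz": 0,"spin": 8}
    - {"grip": 100,"dx": 0,"dy": 0,"dz": 0,"spin": 8}
    - {"grip": 100,"dx": 0,"dy": 0,"dz": 0,"spin": 0}

```text
clock: 2.1
position: [0.5503, 0.333, 0.2309]
tcp_rot: [2.068, -2.364, -0.0]
wrist_force: [-0.1, -0.9, -0.1]
width: 0.998
grasp_force: 0.0
```

```bash
python3 - <<'E'
from h import *
st()
a,d=grab('wrist','w1');cv2.imwrite('pics/w1b.png',cv2.resize(a,(800,600)))
z=load('w1');print(np.round(z['T'],3),z['f'])
p=cloud(z)[d>0];o=env.get_obs()['position']
m=(abs(p[:,0]-.55)<.08)&(abs(p[:,1]-.3)<.1)&(p[:,2]>.024)&(p[:,2]<.036)
print(m.sum(),np.percentile(p[m],[0,1,99,100],axis=0).round(3))
E
```

```text
t 2.1 pos [0.5503 0.333  0.2309] rot [ 2.068 -2.364 -0.   ] F [-0.1 -0.9 -0.1] w 0.9980145472239266 g 0.0 q [ 0.85  0.31 -0.06 -0.   -1.2  -0.98]
[[-0.133 -0.991 -0.001]
 [-0.991  0.133 -0.001]
 [ 0.001  0.001 -1.   ]]
[[-0.991  0.127  0.04   0.541]
 [ 0.133  0.946  0.296  0.258]
 [-0.     0.299 -0.954  0.372]
 [ 0.     0.     0.     1.   ]] 266.4158899110765
2994 [[0.47  0.244 0.024]
 [0.471 0.246 0.025]
 [0.596 0.398 0.035]
 [0.609 0.4   0.036]]
```

View pics/w1b.png

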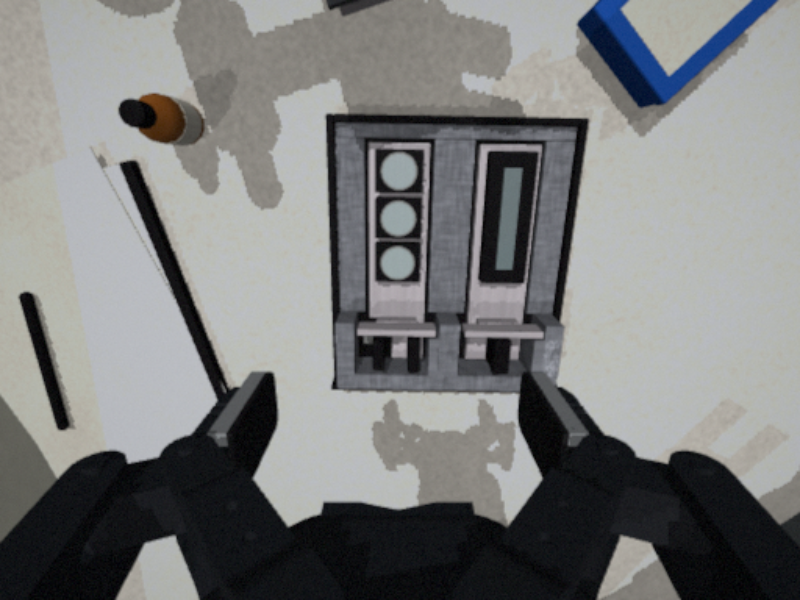

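Wrist picture: the three glasses sit at (399,170), (399,217) and (398,263). The near cell spans about u 377–420, v 243–282, and the grip is at (393,350). I'll turn these into world coordinates.

```bash
python3 - <<'E'
from h import *
z=load('w1');s=.64
P=[onplane(z,u*s,v*s,.030) for u,v in((399,170),(399,217),(398,263),(377,262.5),(420,262.5))]
for p in P:print(p.round(4))
d=P[0]-P[2];print(np.degrees(np.arctan2(d[1],d[0])),np.linalg.norm(d))
im=z['im'];p=cloud(z)
m=(p[...,2]>.027)&(p[...,2]<.034)&(abs(p[...,0]-.546)<.027)&(abs(p[...,1]-.3)<.064)
q=p[m];r=cv2.minAreaRect((q[:,:2]*1000).astype(np.float32));print(r,cv2.boxPoints(r).round(1).tolist(),q.mean(0))
E
```

```text
[0.5395 0.2609 0.03  ]
[0.5443 0.2971 0.03  ]
[0.5501 0.3348 0.03  ]
[0.5676 0.3321 0.03  ]
[0.5318 0.3369 0.03  ]
-98.20296762719258 0.07472725904436006
((545.216796875, 298.6945495605469), (106.89523315429688, 37.92702865600586), 81.44502258300781) [[518.5, 248.6999969482422], [556.0, 243.0], [571.9000244140625, 348.70001220703125], [534.4000244140625, 354.3999938964844]] [0.54508273 0.29580513 0.02945831]
```

send_rows:
  rows:
    - {"grip": 60,"dx": -1.5,"dy": 0,"dz": 24,"spin": 0.75}
    - {"grip": 60,"dx": 0,"dy": 0,"dz": 24,"spin": 0}
    - {"grip": 60,"dx": 0,"dy": 0,"dz": 24,"spin": 0}
    - {"grip": 60,"dx": 0,"dy": 0,"dz": 24,"spin": 0}
    - {"grip": 60,"dx": 0,"dy": 0,"dz": 24,"spin": 0}
    - {"grip": 60,"dx": 0,"dy": 0,"dz": 24,"spin": 0}
    - {"grip": 60,"dx": 0,"dy": 0,"dz": 24,"spin": 0}
    - {"grip": 60,"dx": 0,"dy": 0,"dz": 24,"spin": 0}
    - {"grip": 60,"dx": 0,"dy": 0,"dz": 12,"spin": 0}
    - {"grip": 60,"dx": 0,"dy": 0,"dz": 8,"spin": 0}
  grip_force: 40

```text
clock: 3.15
position: [0.5504, 0.3343, 0.0182]
tcp_rot: [2.057, -2.373, 0.0]
wrist_force: [0.1, -0.4, 0.2]
width: 0.6
grasp_force: 0.0
```

send_rows:
  rows:
    - {"grip": 60,"dx": 0,"dy": 0,"dz": 0,"spin": 0}
    - {"grip": 30,"dx": 0,"dy": 0,"dz": 0,"spin": 0}
    - {"grip": 30,"dx": 0,"dy": 0,"dz": 0,"spin": 0}
    - {"grip": 30,"dx": 0,"dy": 0,"dz": 0,"spin": 0}
    - {"grip": 30,"dx": 0,"dy": 0,"dz": 0,"spin": 0}
    - {"grip": 30,"dx": 0,"dy": 0,"dz": 0,"spin": 0}
    - {"grip": 30,"dx": 0,"dy": 0,"dz": 0,"spin": 0}
    - {"grip": 30,"dx": 0,"dy": 0,"dz": 0,"spin": 0}
    - {"grip": 30,"dx": 0,"dy": 0,"dz": 0,"spin": 0}
    - {"grip": 30,"dx": 0,"dy": 0,"dz": 0,"spin": 0}
  grip_force: 60

```text
clock: 4.15
position: [0.5512, 0.3352, 0.0205]
tcp_rot: [-2.054, 2.374, 0.0]
wrist_force: [-2.0, -0.1, 5.7]
width: 0.423
grasp_force: 61.0
```

send_rows:
  rows:
    - {"grip": 30,"dx": 0,"dy": 0,"dz": -5,"spin": 0}
    - {"grip": 30,"dx": 0,"dy": 0,"dz": -10,"spin": 0}
    - {"grip": 30,"dx": 0,"dy": 0,"dz": -15,"spin": 0}
    - {"grip": 30,"dx": 0,"dy": 0,"dz": -20,"spin": 0}
    - {"grip": 30,"dx": 0,"dy": 0,"dz": -25,"spin": 0}
    - {"grip": 30,"dx": 0,"dy": 0,"dz": -25,"spin": 0}
    - {"grip": 30,"dx": 0,"dy": 0,"dz": -25,"spin": 0}
    - {"grip": 30,"dx": 0,"dy": 0,"dz": -25,"spin": 0}
    - {"grip": 30,"dx": 0,"dy": 0,"dz": -20,"spin": 0}
    - {"grip": 30,"dx": 0,"dy": 0,"dz": -10,"spin": 0}

```text
clock: 5.15
position: [0.5513, 0.3351, 0.2028]
tcp_rot: [-2.053, 2.373, 0.0]
wrist_force: [0.5, -0.8, -2.7]
width: 0.422
grasp_force: 60.4
```

send_rows:
  rows:
    - {"grip": 30,"dx": 9.6,"dy": 2.7,"dz": 0,"spin": -1.72}
    - {"grip": 30,"dx": 9.6,"dy": 2.7,"dz": 0,"spin": -1.72}
    - {"grip": 30,"dx": 9.6,"dy": 2.7,"dz": 0,"spin": -1.72}
    - {"grip": 30,"dx": 9.6,"dy": 2.7,"dz": 0,"spin": -1.72}
    - {"grip": 30,"dx": 9.6,"dy": 2.7,"dz": 0,"spin": -1.72}
    - {"grip": 30,"dx": 9.6,"dy": 2.7,"dz": 0,"spin": -1.72}
    - {"grip": 30,"dx": 9.6,"dy": 2.7,"dz": 0,"spin": -1.72}
    - {"grip": 30,"dx": 9.6,"dy": 2.7,"dz": 0,"spin": -1.72}
    - {"grip": 30,"dx": 9.6,"dy": 2.7,"dz": 0,"spin": -1.72}
    - {"grip": 30,"dx": 9.6,"dy": 2.7,"dz": 0,"spin": -1.72}

```text
clock: 6.15
position: [0.5224, 0.2386, 0.1993]
tcp_rot: [2.388, -2.041, -0.0]
wrist_force: [0.6, 0.5, -2.3]
width: 0.424
grasp_force: 60.4
```

```bash
python3 - <<'E'
from h import *
st()
a,d=grab('wrist','w2');cv2.imwrite('pics/w2b.png',cv2.resize(a,(800,600)))
E
```

```text
t 6.15 pos [0.5224 0.2386 0.1993] rot [ 2.388 -2.041 -0.   ] F [ 0.6  0.5 -2.3] w 0.42448917128452957 g 60.370484590530396 q [ 0.77  0.22 -0.26 -0.   -1.09 -0.61]
[[ 0.156 -0.988 -0.001]
 [-0.988 -0.156 -0.   ]
 [ 0.     0.001 -1.   ]]
```

View pics/w2b.png

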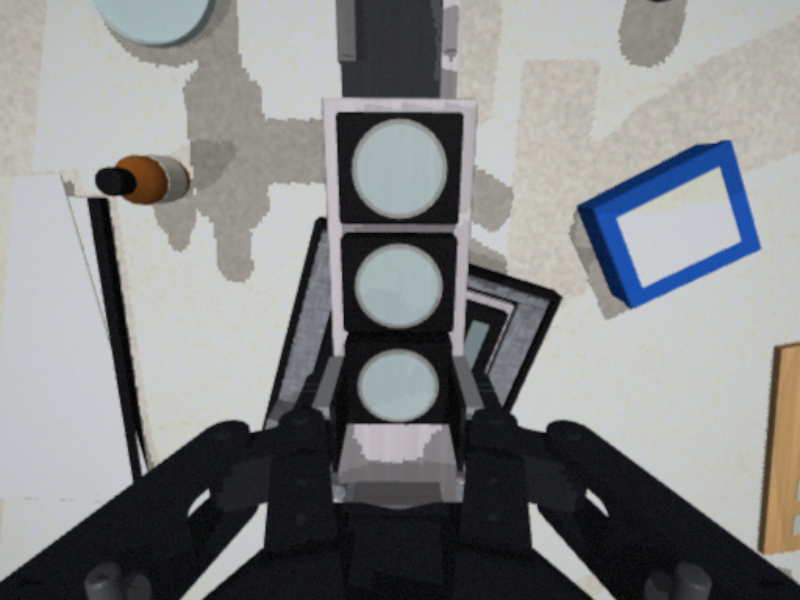

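Wrist picture: the slider is held straight, and the outer end of the guide shows at the top, u≈338–458, v<95. I'll check the held slider's tilt and fit the guide's end in depth.

```bash
python3 - <<'E'
from h import *
z=load('w2');p=cloud(z);d=z['d']
o=np.array([.5224,.2386,.1993]);M=R.from_rotvec([2.388,-2.041,0]).as_matrix()
t=(p-o)@M  # tool coords
# cells tops in tool frame
m=(d>0)&(abs(t[...,1])<.017)&(t[...,0]>.02)&(t[...,0]<.09)&(t[...,2]<.02)&(t[...,2]>-.06)
q=t[m];A=np.c_[q[:,0],q[:,1],np.ones(len(q))];c=np.linalg.lstsq(A,q[:,2],rcond=None)[0]
print('slider top plane z=',c.round(4),'resid',np.std(A@c-q[:,2]),len(q))
mm=(d>0)&(t[...,2]<.02)&(t[...,2]>-.03)&(t[...,0]>.02)&(t[...,0]<.12)&(abs(t[...,1])<.04)
q=t[mm];r=cv2.minAreaRect((q[:,:2]*1000).astype(np.float32));print('slider rect',r,np.percentile(q[:,0],[.5,99.5]),np.percentile(q[:,1],[.5,99.5]))
# rail profile
g=(d>0)&(p[...,2]>.046)&(p[...,2]<.075)&(p[...,1]<.17)&(p[...,1]>0.04)&(abs(p[...,0]-.54)<.06)
G=p[g];print(len(G),G.min(0).round(4),G.max(0).round(4))
for y in np.arange(.15,.06,-.01):
    s=G[abs(G[:,1]-y)<.005]
    if len(s)<5: continue
    hi=s[s[:,2]>.0545];print(round(y,3),len(s),'x',s[:,0].min().round(4),s[:,0].max().round(4),'hi',np.round(np.sort(hi[:,0])[[0,-1]],4) if len(hi) else '', 'lo',np.round(s[s[:,2]<.0525][:,0].min(),4),np.round(s[s[:,2]<.0525][:,0].max(),4))
E
```

```text
slider top plane z= [-0.0074 -0.0006 -0.008 ] resid 0.002601231283526499 9449
slider rect ((58.32097625732422, -0.01049041748046875), (76.46670532226562, 50.37042999267578), 0.1815016269683838) [0.02145392 0.09623039] [-0.02464198  0.02462004]
4827 [0.5056 0.0654 0.046 ] [0.5846 0.1276 0.0655]
0.13 36 x 0.5593 0.5763 hi  lo 0.5593 0.5763
0.12 590 x 0.5056 0.5776 hi [0.5056 0.5153] lo 0.5152 0.5776
0.11 899 x 0.5057 0.5804 hi [0.5057 0.5804] lo 0.5157 0.5791
0.1 912 x 0.5077 0.5818 hi [0.5077 0.5818] lo 0.5175 0.5711
0.09 956 x 0.5087 0.5839 hi [0.5087 0.5839] lo 0.5188 0.5724
0.08 936 x 0.5107 0.5846 hi [0.5107 0.5846] lo 0.5202 0.5743
0.07 498 x 0.5119 0.574 hi [0.5119 0.5224] lo 0.5222 0.574
```

send_rows:
  rows:
    - {"grip": 30,"dx": 10,"dy": 0,"dz": 3,"spin": 0.35}
    - {"grip": 30,"dx": 20,"dy": 0,"dz": 8,"spin": 0}
    - {"grip": 30,"dx": 25,"dy": 0,"dz": 10,"spin": 0}
    - {"grip": 30,"dx": 25,"dy": 0,"dz": 10,"spin": 0}
    - {"grip": 30,"dx": 25,"dy": 0,"dz": 10,"spin": 0}
    - {"grip": 30,"dx": 25,"dy": 0,"dz": 10,"spin": 0}
    - {"grip": 30,"dx": 25,"dy": 0,"dz": 10,"spin": 0}
    - {"grip": 30,"dx": 25,"dy": 0,"dz": 10,"spin": 0}
    - {"grip": 30,"dx": 10,"dy": 0,"dz": 10,"spin": 0}
    - {"grip": 30,"dx": 5,"dy": 0,"dz": 10,"spin": 0}

```text
clock: 7.2
position: [0.552, 0.0455, 0.1076]
tcp_rot: [2.379, -2.052, -0.0]
wrist_force: [1.2, 0.3, -2.9]
width: 0.424
grasp_force: 60.3
```

```bash
python3 - <<'E'
from h import *
o,M=st()
a,d=grab('scene','s1');b,d2=grab('side','d1')
for t,(u0,v0) in(('s1',(0,0)),('d1',(0,0))):
    z=load(t);p=cloud(z);d=z['d']
    g=(d>0)&(abs(p[...,0]-.555)<.06)&(p[...,1]<.17)&(p[...,1]>-.05)
    v,u=np.nonzero(g);v0,v1,u0,u1=v.min()-15,v.max()+15,u.min()-10,u.max()+10
    c=z['im'][max(v0,0):v1,max(u0,0):u1];k=min(400/c.shape[1],580/c.shape[0]);c=cv2.resize(c,None,fx=k,fy=k,interpolation=cv2.INTER_CUBIC)
    e=np.zeros((580,400,3),np.uint8);e[:c.shape[0],:c.shape[1]]=c[:580,:400];print(t,u0,v0,k)
    r=e if t=='s1' else np.hstack([r,e])
cv2.imwrite('pics/h1.png',r)
# horns in w2
z=load('w2');p=cloud(z);g=(z['d']>0)&(p[...,2]>.0612)&(p[...,2]<.068)&(abs(p[...,0]-.55)<.05)&(p[...,1]<.13)
print('horn',p[g].min(0),p[g].max(0))
E
```

```text
t 7.2 pos [0.552  0.0455 0.1076] rot [ 2.379 -2.052 -0.   ] F [ 1.2  0.3 -2.9] w 0.42365634872676283 g 60.33344864845276 q [ 0.44  0.28 -0.42 -0.   -0.88 -0.29]
[[ 0.147 -0.989 -0.   ]
 [-0.989 -0.147 -0.   ]
 [ 0.     0.    -1.   ]]
s1 225 7 2.426778242677824
d1 233 -15 2.4066390041493775
horn [0.51098201 0.07195995 0.06121045] [0.58014851 0.10684728 0.06551931]
```

View pics/h1.png

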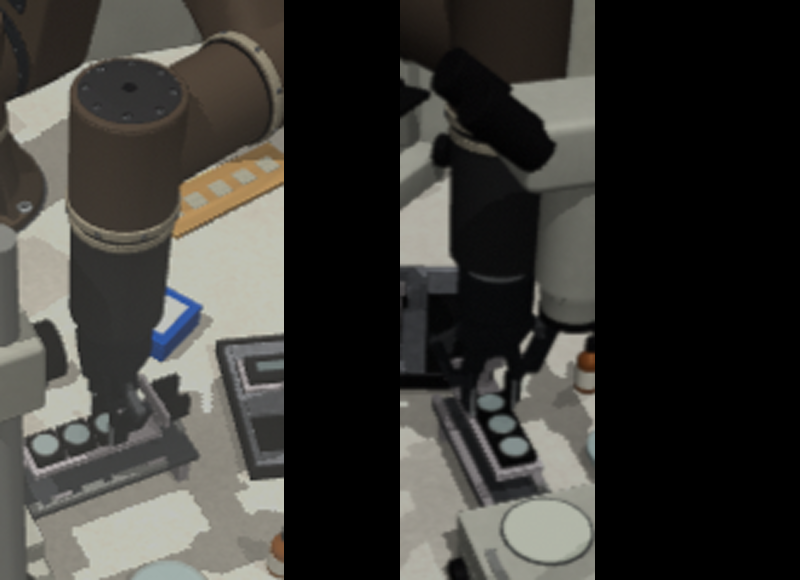

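Both views show the slider hovering over the guide's open tray, lined up with it and with the grip outward. I'll lower it in two steps.

send_rows:
  rows:
    - {"grip": 30,"dx": 0,"dy": -0.7,"dz": 5,"spin": 0}
    - {"grip": 30,"dx": 0,"dy": 0,"dz": 5,"spin": 0}
    - {"grip": 30,"dx": 0,"dy": 0,"dz": 5,"spin": 0}
    - {"grip": 30,"dx": 0,"dy": 0,"dz": 5,"spin": 0}
    - {"grip": 30,"dx": 0,"dy": 0,"dz": 4,"spin": 0}
    - {"grip": 30,"dx": 0,"dy": 0,"dz": 3,"spin": 0}
    - {"grip": 30,"dx": 0,"dy": 0,"dz": 3,"spin": 0}
    - {"grip": 30,"dx": 0,"dy": 0,"dz": 3,"spin": 0}
    - {"grip": 30,"dx": 0,"dy": 0,"dz": 2,"spin": 0}
    - {"grip": 30,"dx": 0,"dy": 0,"dz": 0,"spin": 0}

```text
clock: 8.3
position: [0.5524, 0.0465, 0.073]
tcp_rot: [2.381, -2.049, -0.0]
wrist_force: [-0.2, -0.3, -2.3]
width: 0.423
grasp_force: 60.4
```

send_rows:
  rows:
    - {"grip": 30,"dx": 0,"dy": 0,"dz": 1.5,"spin": 0}
    - {"grip": 30,"dx": 0,"dy": 0,"dz": 1.5,"spin": 0}
    - {"grip": 30,"dx": 0,"dy": 0,"dz": 1.5,"spin": 0}
    - {"grip": 30,"dx": 0,"dy": 0,"dz": 1.5,"spin": 0}
    - {"grip": 30,"dx": 0,"dy": 0,"dz": 1.5,"spin": 0}
    - {"grip": 30,"dx": 0,"dy": 0,"dz": 1.5,"spin": 0}
    - {"grip": 30,"dx": 0,"dy": 0,"dz": 1,"spin": 0}
    - {"grip": 30,"dx": 0,"dy": 0,"dz": 0,"spin": 0}
    - {"grip": 30,"dx": 0,"dy": 0,"dz": 0,"spin": 0}
    - {"grip": 30,"dx": 0,"dy": 0,"dz": 0,"spin": 0}

```text
clock: 9.3
position: [0.5527, 0.0466, 0.0634]
tcp_rot: [-2.381, 2.05, -0.0]
wrist_force: [0.0, 0.5, -2.7]
width: 0.424
grasp_force: 60.4
```

send_rows:
  rows:
    - {"grip": 30,"dx": 0,"dy": 0,"dz": 1,"spin": 0}
    - {"grip": 30,"dx": 0,"dy": 0,"dz": 1,"spin": 0}
    - {"grip": 30,"dx": 0,"dy": 0,"dz": 0,"spin": 0}
    - {"grip": 30,"dx": 0,"dy": 0,"dz": 0,"spin": 0}
    - {"grip": 60,"dx": 0,"dy": 0,"dz": 0,"spin": 0}
    - {"grip": 60,"dx": 0,"dy": 0,"dz": 0,"spin": 0}
    - {"grip": 60,"dx": 0,"dy": 0,"dz": 0,"spin": 0}
    - {"grip": 60,"dx": 0,"dy": 0,"dz": 0,"spin": 0}
    - {"grip": 60,"dx": 0,"dy": 0,"dz": -3,"spin": 0}
    - {"grip": 60,"dx": 0,"dy": 0,"dz": -10,"spin": 0}

```text
clock: 10.3
position: [0.552, 0.0463, 0.0739]
tcp_rot: [2.379, -2.049, -0.001]
wrist_force: [0.4, 0.2, -0.4]
width: 0.602
grasp_force: 0.0
```

send_rows:
  rows:
    - {"grip": 60,"dx": 0,"dy": 0,"dz": -15,"spin": 0}
    - {"grip": 60,"dx": 0,"dy": 0,"dz": -25,"spin": 0}
    - {"grip": 70,"dx": -5,"dy": 0,"dz": -25,"spin": 0}
    - {"grip": 80,"dx": -15,"dy": 0,"dz": -25,"spin": 0}
    - {"grip": 80,"dx": -20,"dy": 0,"dz": -20,"spin": 0}
    - {"grip": 80,"dx": -20,"dy": 0,"dz": -10,"spin": 0}
    - {"grip": 80,"dx": -15,"dy": 0,"dz": 0,"spin": 0}
    - {"grip": 80,"dx": -3,"dy": 0,"dz": 0,"spin": 0}
    - {"grip": 80,"dx": 0,"dy": 0,"dz": 0,"spin": 0}
    - {"grip": 80,"dx": 0,"dy": 0,"dz": 0,"spin": 0}

```text
clock: 11.3
position: [0.5406, 0.1232, 0.1936]
tcp_rot: [2.38, -2.049, -0.001]
wrist_force: [-0.5, 0.2, -0.1]
width: 0.799
grasp_force: 0.0
```

```bash
python3 - <<'E'
from h import *
st()
a,d=grab('wrist','w3');cv2.imwrite('pics/w3b.png',cv2.resize(a,(800,600)))
z=load('w3');p=cloud(z)
m=(d>0)&(p[...,2]>.068)&(p[...,2]<.0755)&(abs(p[...,0]-.556)<.035)&(p[...,1]<.07)&(p[...,1]>-.06)
q=p[m];r=cv2.minAreaRect((q[:,:2]*1000).astype(np.float32));print(r,cv2.boxPoints(r).round(1).tolist(),q.mean(0))
g=(d>0)&(p[...,2]>.088)&(p[...,2]<.1)&(abs(p[...,0]-.545)<.05)&(p[...,1]>.07)&(p[...,1]<.16)
q=p[g];r=cv2.minAreaRect((q[:,:2]*1000).astype(np.float32));print(r,cv2.boxPoints(r).round(1).tolist())
g=(d>0)&(p[...,2]>.08)&(p[...,2]<.09)&(abs(p[...,0]-.57)<.1)&(p[...,1]<0)
if g.any():print('stage',cv2.boxPoints(cv2.minAreaRect((p[g][:,:2]*1000).astype(np.float32))).round(1).tolist())
E
```

```text
t 11.3 pos [0.5406 0.1232 0.1936] rot [ 2.380e+00 -2.049e+00 -1.000e-03] F [-0.5  0.2 -0.1] w 0.7986697391325221 g 0.0 q [ 0.58  0.19 -0.31 -0.   -1.07 -0.43]
[[ 0.149 -0.989 -0.001]
 [-0.989 -0.149 -0.001]
 [ 0.001  0.001 -1.   ]]
((557.9893188476562, 12.653614044189453), (38.06551742553711, 100.93022155761719), 8.405484199523926) [[531.7999877929688, 59.79999923706055], [546.5, -40.099998474121094], [584.2000122070312, -34.5], [569.4000244140625, 65.4000015258789]] [0.55839088 0.00966913 0.07144395]
((542.2166748046875, 117.05931854248047), (65.24607849121094, 39.80067443847656), 8.544145584106445) [[507.0, 131.89999389648438], [512.9000244140625, 92.5], [577.4000244140625, 102.19999694824219], [571.5, 141.60000610351562]]
```

View pics/w3b.png

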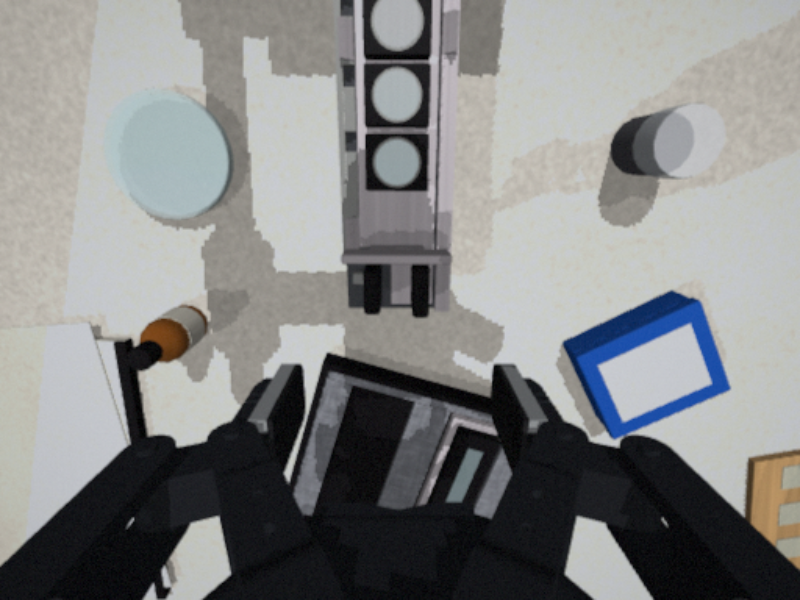

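Wrist picture: the slider is seated in the guide, with the cells at (398,20..162), the bar at (397,258), and the grip plates at (372,290) and (420,290). Next I'll go down astride the grip, offset 3.5 mm towards the fixed plate, and squeeze.

send_rows:
  rows:
    - {"grip": 80,"dx": 1.9,"dy": 2.4,"dz": 15,"spin": 0.1}
    - {"grip": 75,"dx": 0,"dy": 0,"dz": 18,"spin": 0}
    - {"grip": 75,"dx": 0,"dy": 0,"dz": 20,"spin": 0}
    - {"grip": 75,"dx": 0,"dy": 0,"dz": 20,"spin": 0}
    - {"grip": 75,"dx": 0,"dy": 0,"dz": 18,"spin": 0}
    - {"grip": 75,"dx": 0,"dy": 0,"dz": 12,"spin": 0}
    - {"grip": 75,"dx": 0,"dy": 0,"dz": 8,"spin": 0}
    - {"grip": 75,"dx": 0,"dy": 0,"dz": 6,"spin": 0}
    - {"grip": 75,"dx": 0,"dy": 0,"dz": 0,"spin": 0}
    - {"grip": 75,"dx": 0,"dy": 0,"dz": 0,"spin": 0}

```text
clock: 12.35
position: [0.5393, 0.1216, 0.0778]
tcp_rot: [-2.379, 2.051, -0.001]
wrist_force: [-0.5, 0.0, -0.4]
width: 0.753
grasp_force: 0.0
```

send_rows:
  rows:
    - {"grip": 55,"dx": 0,"dy": 0,"dz": 0,"spin": 0}
    - {"grip": 45,"dx": 0,"dy": 0,"dz": 0,"spin": 0}
    - {"grip": 40,"dx": 0,"dy": 0,"dz": 0,"spin": 0}
    - {"grip": 30,"dx": 0,"dy": 0,"dz": 0,"spin": 0}
    - {"grip": 30,"dx": 0,"dy": 0,"dz": 0,"spin": 0}
    - {"grip": 30,"dx": 0,"dy": 0,"dz": 0,"spin": 0}
    - {"grip": 30,"dx": 0,"dy": 0,"dz": 0,"spin": 0}
    - {"grip": 30,"dx": 0,"dy": 0,"dz": 0,"spin": 0}
    - {"grip": 30,"dx": 0,"dy": 0,"dz": 0,"spin": 0}
    - {"grip": 30,"dx": 0,"dy": 0,"dz": 0,"spin": 0}
  grip_force: 25

```text
clock: 13.35
position: [0.5379, 0.1215, 0.0784]
tcp_rot: [2.379, -2.051, -0.001]
wrist_force: [-8.3, 2.0, 11.3]
width: 0.375
grasp_force: 24.9
```

send_rows:
  rows:
    - {"grip": 30,"dx": 0,"dy": 0.7,"dz": -1,"spin": 0}
    - {"grip": 30,"dx": 3,"dy": 0,"dz": 0,"spin": 0}
    - {"grip": 30,"dx": 6,"dy": 0,"dz": 0,"spin": 0}
    - {"grip": 30,"dx": 7,"dy": 0,"dz": 0,"spin": 0}
    - {"grip": 30,"dx": 7,"dy": 0,"dz": 0,"spin": 0}
    - {"grip": 30,"dx": 7,"dy": 0,"dz": 0,"spin": 0}
    - {"grip": 30,"dx": 7,"dy": 0,"dz": 0,"spin": 0}
    - {"grip": 30,"dx": 7,"dy": 0,"dz": 0,"spin": 0}
    - {"grip": 30,"dx": 6,"dy": 0,"dz": 0,"spin": 0}
    - {"grip": 30,"dx": 5,"dy": 0,"dz": 0,"spin": 0}

```text
clock: 14.35
position: [0.5464, 0.0676, 0.0786]
tcp_rot: [-2.378, 2.05, 0.001]
wrist_force: [-4.7, 6.3, 3.4]
width: 0.372
grasp_force: 26.9
```

send_rows:
  rows:
    - {"grip": 60,"dx": 0,"dy": 0,"dz": 0,"spin": 0}
    - {"grip": 60,"dx": 0,"dy": 0,"dz": 0,"spin": 0}
    - {"grip": 60,"dx": 0,"dy": 0,"dz": 0,"spin": 0}
    - {"grip": 60,"dx": 0,"dy": -1.5,"dz": 0,"spin": 0}
    - {"grip": 60,"dx": 0,"dy": -2,"dz": 0,"spin": 0}
    - {"grip": 60,"dx": 2,"dy": 0,"dz": 0,"spin": 0}
    - {"grip": 60,"dx": 2,"dy": 0,"dz": 0,"spin": 0}
    - {"grip": 60,"dx": 2,"dy": 0,"dz": 0,"spin": 0}
    - {"grip": 60,"dx": 2,"dy": 0,"dz": 0,"spin": 0}
    - {"grip": 60,"dx": 2,"dy": 0,"dz": 0,"spin": 0}

```text
clock: 15.35
position: [0.5512, 0.0578, 0.0783]
tcp_rot: [-2.379, 2.051, 0.001]
wrist_force: [-2.1, 6.0, 0.8]
width: 0.602
grasp_force: 3.1
```

```bash
python3 - <<'E'
from h import *
st()
E
```

```text
t 15.35 pos [0.5512 0.0578 0.0783] rot [-2.379e+00  2.051e+00  1.000e-03] F [-2.1  6.   0.8] w 0.6019805641358078 g 3.1106852379161865 q [ 0.46  0.31 -0.45 -0.   -0.81 -0.31]
[[ 0.147 -0.989  0.   ]
 [-0.989 -0.147  0.001]
 [-0.001 -0.    -1.   ]]
```

send_rows:
  rows:
    - {"grip": 60,"dx": 2,"dy": 0,"dz": 0,"spin": 0}
    - {"grip": 60,"dx": 2,"dy": 0,"dz": 0,"spin": 0}
    - {"grip": 60,"dx": 2,"dy": 0,"dz": 0,"spin": 0}
    - {"grip": 60,"dx": 2,"dy": 0,"dz": 0,"spin": 0}
    - {"grip": 60,"dx": 2,"dy": 0,"dz": 0,"spin": 0}
    - {"grip": 60,"dx": 2,"dy": 0,"dz": 0,"spin": 0}
    - {"grip": 60,"dx": 2,"dy": 0,"dz": 0,"spin": 0}
    - {"grip": 60,"dx": 2,"dy": 0,"dz": 0,"spin": 0}
    - {"grip": 60,"dx": 2,"dy": 0,"dz": 0,"spin": 0}
    - {"grip": 60,"dx": 2,"dy": 0,"dz": 0,"spin": 0}

```text
clock: 16.35
position: [0.554, 0.0387, 0.0782]
tcp_rot: [-2.379, 2.051, 0.001]
wrist_force: [-2.9, 6.4, -0.5]
width: 0.602
grasp_force: 3.5
```

send_rows:
  rows:
    - {"grip": 60,"dx": 1.2,"dy": 0,"dz": 0,"spin": 0}
    - {"grip": 60,"dx": 1.2,"dy": 0,"dz": 0,"spin": 0}
    - {"grip": 60,"dx": 1.2,"dy": 0,"dz": 0,"spin": 0}
    - {"grip": 60,"dx": 1.2,"dy": 0,"dz": 0,"spin": 0}
    - {"grip": 60,"dx": 1.2,"dy": 0,"dz": 0,"spin": 0}
    - {"grip": 60,"dx": 1.2,"dy": 0,"dz": 0,"spin": 0}
    - {"grip": 60,"dx": 1.2,"dy": 0,"dz": 0,"spin": 0}
    - {"grip": 60,"dx": 1.2,"dy": 0,"dz": 0,"spin": 0}
    - {"grip": 60,"dx": 1.2,"dy": 0,"dz": 0,"spin": 0}
    - {"grip": 60,"dx": 1.2,"dy": 0,"dz": 0,"spin": 0}

```text
clock: 17.35
position: [0.5559, 0.0264, 0.0783]
tcp_rot: [-2.379, 2.051, 0.0]
wrist_force: [-0.7, 0.8, -1.2]
width: 0.598
grasp_force: 0.6
```

send_rows:
  rows:
    - {"grip": 60,"dx": 0.8,"dy": 0,"dz": 0,"spin": 0}
    - {"grip": 60,"dx": 0.8,"dy": 0,"dz": 0,"spin": 0}
    - {"grip": 60,"dx": 0.8,"dy": 0,"dz": 0,"spin": 0}
    - {"grip": 60,"dx": 0.8,"dy": 0,"dz": 0,"spin": 0}
    - {"grip": 60,"dx": 0.8,"dy": 0,"dz": 0,"spin": 0}
    - {"grip": 60,"dx": 0,"dy": 0,"dz": 0,"spin": 0}
    - {"grip": 60,"dx": 0,"dy": 0,"dz": 0,"spin": 0}
    - {"grip": 60,"dx": 0,"dy": 0,"dz": 0,"spin": 0}
    - {"grip": 60,"dx": 0,"dy": 0,"dz": 0,"spin": 0}
    - {"grip": 60,"dx": 0,"dy": 0,"dz": 0,"spin": 0}

```text
clock: 18.35
position: [0.5564, 0.0231, 0.0783]
tcp_rot: [-2.378, 2.051, 0.001]
wrist_force: [-2.9, 8.1, 0.5]
width: 0.603
grasp_force: 4.4
```

send_rows:
  rows:
    - {"grip": 60,"dx": 0.8,"dy": 0,"dz": 0,"spin": 0}
    - {"grip": 60,"dx": 0.8,"dy": 0,"dz": 0,"spin": 0}
    - {"grip": 60,"dx": 0.8,"dy": 0,"dz": 0,"spin": 0}
    - {"grip": 60,"dx": 0,"dy": 0,"dz": 0,"spin": 0}
    - {"grip": 60,"dx": 0,"dy": 0,"dz": 0,"spin": 0}
    - {"grip": 60,"dx": 0,"dy": 0,"dz": 0,"spin": 0}
    - {"grip": 60,"dx": 0,"dy": 0,"dz": 0,"spin": 0}
    - {"grip": 60,"dx": 0,"dy": 0,"dz": 0,"spin": 0}
    - {"grip": 60,"dx": 0,"dy": 0,"dz": 0,"spin": 0}
    - {"grip": 60,"dx": 0,"dy": 0,"dz": 0,"spin": 0}

```text
clock: 19.35
position: [0.5567, 0.0226, 0.0783]
tcp_rot: [-2.377, 2.049, 0.003]
wrist_force: [-6.9, 18.4, 3.1]
width: 0.601
grasp_force: 10.0
```

The slider is firmly stopped: 18 N and no further travel, about 88 mm in. I'll back off, go up and look.

send_rows:
  rows:
    - {"grip": 60,"dx": -3,"dy": 0,"dz": 0,"spin": 0}
    - {"grip": 65,"dx": -3,"dy": 0,"dz": 0,"spin": 0}
    - {"grip": 70,"dx": -3,"dy": 0,"dz": 0,"spin": 0}
    - {"grip": 75,"dx": 0,"dy": 0,"dz": -5,"spin": 0}
    - {"grip": 75,"dx": 0,"dy": 0,"dz": -15,"spin": 0}
    - {"grip": 75,"dx": 0,"dy": 0,"dz": -20,"spin": 0}
    - {"grip": 75,"dx": 0,"dy": 0,"dz": -25,"spin": 0}
    - {"grip": 75,"dx": -20,"dy": 0,"dz": -25,"spin": 0}
    - {"grip": 75,"dx": -30,"dy": 0,"dz": -25,"spin": 0}
    - {"grip": 75,"dx": -20,"dy": 0,"dz": 0,"spin": 0}

```text
clock: 20.35
position: [0.5472, 0.099, 0.1977]
tcp_rot: [-2.375, 2.048, -0.005]
wrist_force: [-0.2, -0.3, -0.2]
width: 0.75
grasp_force: 0.0
```

```bash
python3 - <<'E'
from h import *
st()
a,d=grab('wrist','w4')
z=load('w4');p=cloud(z)
g=(d>0)&(p[...,2]>.088)&(p[...,2]<.1)&(abs(p[...,0]-.555)<.05)&(p[...,1]>-.05)&(p[...,1]<.1)
q=p[g];b=cv2.boxPoints(cv2.minAreaRect((q[:,:2]*1000).astype(np.float32)));print(b.round(1).tolist())
v,u=np.nonzero(g);c=a[v.min()-25:v.max()+25,u.min()-25:u.max()+25];print(u.min(),v.min())
cv2.imwrite('pics/w4c.png',cv2.resize(c,None,fx=6,fy=6,interpolation=cv2.INTER_CUBIC)[:600,:800])
# plates tops in slider frame
o=p[g].mean(0)[:2];h=np.radians(-81.5);X=np.array([np.cos(h),np.sin(h)]);Y=np.array([-X[1],X[0]])
s=(q[:,:2]-o)@np.c_[X,Y]*1000;r=s[s[:,0]<s[:,0].max()-12]
print('bar y',np.percentile(s[s[:,0]>s[:,0].max()-5][:,1],[1,99]),'plate y hist',np.histogram(r[:,1],bins=np.arange(-30,31,2)))
E
```

```text
t 20.35 pos [0.5472 0.099  0.1977] rot [-2.375  2.048 -0.005] F [-0.2 -0.3 -0.2] w 0.750281777814426 g 0.0 q [ 0.53  0.19 -0.31  0.   -1.07 -0.39]
[[ 0.147 -0.989  0.006]
 [-0.989 -0.147  0.002]
 [-0.001 -0.007 -1.   ]]
[[520.2999877929688, 42.0], [526.0, 3.0999999046325684], [590.7999877929688, 12.699999809265137], [585.0999755859375, 51.5]]
221 87
bar y [-31.39194261  32.72430736] plate y hist (array([ 0,  0,  0,  0,  0, 46, 68, 72, 74, 74, 31,  0,  0,  0,  0,  0,  0,
        0,  0,  0, 44, 75, 60, 61, 69, 17,  0,  0,  0,  0]), array([-30, -28, -26, -24, -22, -20, -18, -16, -14, -12, -10,  -8,  -6,
        -4,  -2,   0,   2,   4,   6,   8,  10,  12,  14,  16,  18,  20,
        22,  24,  26,  28,  30]))
```

View pics/w4c.png

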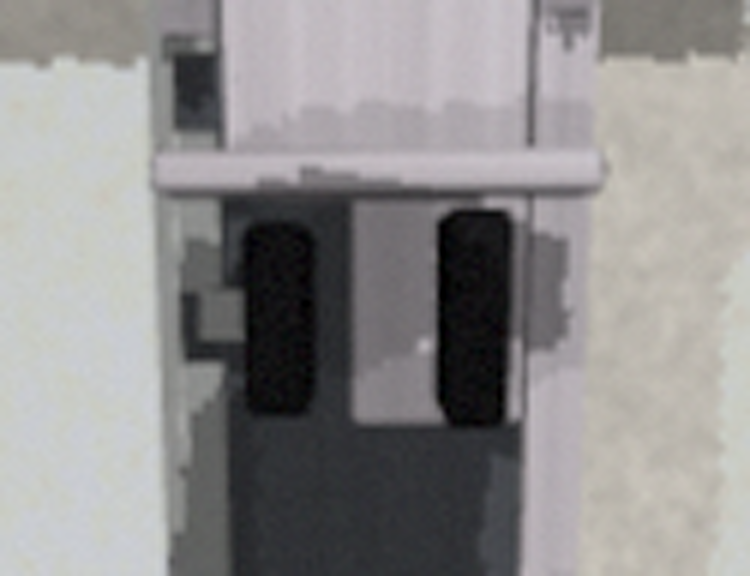

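The crop shows the tooth at (220,315) sitting in its notch. The tab plate stands at y +10…+20, so it is fully out, and the next notch is ahead at (195,90). The slider has travelled about 91 mm, which puts it about 88 mm in from the bay. The arm is clear, so I'll hand in.

```bash
python3 -c "
from station import env
print(env.finish_job())"
```

```text
the job is handed in; nothing more can be done
None
```

The filter slider is in the guide, pushed to the first click stop (about 88 mm in) with its latch tab sprung out and locked; the arm is clear, and the job was handed in at about 20 s, with no verdict returned.

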